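Close up the bench extractor after a filter change

ROBOT

A 6-joint arm with a two-finger parallel gripper is mounted at the origin on the work surface. World frame = base frame: x ahead of the robot, y to its left, z up, the work surface at z = 0. Lengths are in mm, angles in rad, forces in N, time in s.
With the tool pointing down it reaches from about 400 to 825 mm from the base axis. Payload 7 kg.
Tool frame: the origin (TCP) lies at the very end of the fingers, on their centre line; the grasp point (between the pads) lies 19 mm behind it (pinch_z is the distance from the TCP to the grasp point, in mm); z points along the fingers, y is the line along which they close (so a half turn about z gives the same grasp; the last joint's range is limited). The gripper opens to 85 mm and grips with 20 to 120 N. Pads are 22 mm wide; open, the fingers measure 114 mm over their backs; the gripper's body (76 mm by 85 mm) begins 54 mm behind the grasp point. The pads swing forward as they close: fully open they stand 13 mm farther back than shut.
Start: joints at [1.413, 0.359, 0.012, 0, -1.224, -0.288], TCP at [291.051, 609.003, 231.302] pointing down, gripper open.
Joint ranges: [-3.07, 3.07], [-1.43, 2.12], [-1.02, 1.25], [-3.03, 1.67], [-3.05, -0], [-3.03, 3.03]. Speed limits (rad/s): [2.39, 2.39, 3.01, 3.14, 3.14, 3.14].

INTERFACE

Orientations are given as a 3x3 rotation matrix whose columns are the frame's x, y, z axes.
In Python, from workcell import * gives the robot as it stands. The module is installed in compiled form; this text tells all that it offers. Calls block until the motion is done:
- move_ptp(position, orientation): joint-space move of the TCP to a pose.
- line_to(position, feed=150, rot=None, contact_N=None): straight line of the TCP; rot=None keeps the orientation; feed is the mean speed in mm/s. With contact_N (N) it stops when the force on the tool has changed by that much, and returns True; else False.
- move_joints(angles): joint-space move.
- gripper_open() and clamp(squeeze=None): open the fingers fully, or close them until they stop; squeeze is the grip in N (None keeps the last).
- sleep(seconds).
- ik(position, orientation): joint angles nearest the present ones, or None.
- get_state(): the state.
- read_camera(name): name is "scene" or "side" or "wrist"; returns a dict with "img" (420x560x3 uint8, red, green, blue), "z_map" (420x560 float32, mm along the optical axis (not along the pixel's ray), 0 where there is no reading), "fx", "fy", "cx", "cy" (pixels), "R" (3x3) and "t" (3): a world point X has camera coordinates R X + t; the wrist camera has in their place "tool_from_camera" (4x4, takes a point from camera to tool coordinates, whose origin is the TCP and whose axes are the flange's). Camera axes: x right, y down, z forward; pixel columns grow to the right and rows downward; lengths in mm; the calibration is good to about 2 mm. The wrist camera is an equidistant fisheye: a pixel r from the principal point sees the ray r / f radians off the axis. A picture is of the moment at which its call begins: read the wrist's pose just before it.
A pose or a line that the arm cannot do raises IKError and nothing moves.
- finish_job(): hands the job in; it is judged then, once.
The state is a dict: "t": time; "qpos": joint angles; "joint_vel": joint speeds; "tau": joint torques, N m; "tcp_pos": TCP position; "orientation": TCP orientation; "ft_force": force on the tool from outside, world axes, zero at the start; "wrist_torque": the same for the moment, N m; "grip_width": finger opening in mm; "grasp_force": force on a finger pad.
Only numpy, scipy, OpenCV 4.12 (cv2) and the standard library are available. Lean on these libraries where they do the work, as an engineer would, in place of code of your own. Each camera call takes 0.05 s, during which the arm holds its last target. There are 200 camera calls.

TASK

The chip extractor on the carving bench has had its filters changed and goes back into service. Slide the pre-filter tray, with the filter panel lying in it, fully home into the front of the machine; then swing the filter chamber's lid shut, turn the lock collar clockwise (seen from above) until its handle stands over the locked mark, and last flip the toggle switch inward, towards the middle of the machine, to on. Leave the bottle, gouge and carving where they are.

Things in the scene. Friction and masses are not known exactly. Their poses are not given: they have to be found in the camera images.
- extractor: Bench chip extractor, fixed: grey steel housing, x -150 to 150, 240 wide (y), 85 mm high; behind it a fan end (x 150 to 270, 140 high) with a dark pipe on top (y 65, up to 210 high). Origin on the bench under the housing's centre; its front looks along its -x, z up. On its deck: the round filter chamber (axis x 30, y 0) and a black switch box 44 x 54, 28 mm high, at x -85, y 88.
- tray_mouth (a point): Middle of the tray opening's lower edge, in the housing's front face (axes as the extractor's). The opening is 156 wide, 50 high. Before it a steel sill 190 wide, 3 mm thick, lies on the bench from x -350 to -150 of the extractor; its side guide strips, 10 mm high, are 166 apart and close in to about 156 in the last 30 mm before the opening.
- tray: Loose sheet-steel tray on the sill, 0.3 to 0.6 kg: open box 125 deep (x), 150 wide, 40 high, walls 3 mm. Its front plate (-x side) is 4 thick, 170 wide, 13 to 59 mm above the underside; a level lip 110 wide on its top edge (55 to 59 up) stands out 12 mm more. Origin: centre of the box's underside, x into the machine. Home: plate against the housing, origin 62.5 mm inside the opening.
- filter: Pleated filter panel in a cardboard frame, 113 x 138 x 22 mm, 0.12 kg, lying loose and flat in the tray. Origin: centre of its underside.
- lid (a joint): Angle of the filter chamber's lid, rad: 0 shut, grows as it opens (up to 1.6); starts 1.05 to 1.45. Stiff friction hinge: the lid stays where it is left and needs 1 to 4 N at its edge to move.
- lid_hinge (a point): Middle of the lid's hinge axis, 168 mm above the bench at the chamber's rear (+x) side; the axis runs along the extractor's y.
- lid_edge (a point): Middle of the lid's free edge, 155 mm from the hinge axis. The lid is an aluminium disc of 114 mm diameter, centre 98 mm from the axis; shut, its outer face lies 4 to 6 mm below the axis. A dark strap 34 wide runs along its middle from the hinge to 115 mm out, its top 4 mm above the axis; a boss 28 mm wide over the disc's centre reaches 12 mm above the axis.
- collar (a joint): Turn of the lock collar, rad: 0 to 1.25, grows clockwise as seen from above; 1.25 is locked and is its end stop; starts 0 to 0.5. It stays where it is left; its handle takes 3 to 4 N to push.
- collar_handle (a point): Middle of the top of the collar's handle, 100 mm from the chamber axis, 156 mm above the bench. The steel collar, 162 mm outside diameter, sits captive round the chamber, 128 to 159 mm above the bench; the handle is a block 14 wide and 28 high that sticks out radially to 110 mm from the axis.
- chamber_axis (a point): Point on the vertical axis that the collar turns about, 145 mm above the bench.
- locked_mark (a point): Upturned tip of the fixed steel index finger, 7 mm wide, that juts out below the collar on the extractor's -y side, 118 mm from the chamber axis; its top is 132 mm above the bench. Locked: the collar's handle stands right over this finger, in line with its tip and the axis.
- toggle (a joint): Switch lever, rad: 0 off (leaning 26 degrees to the extractor's +y), 0.9 on (leaning as far to -y, its end stop). It stays where it is left and takes about 1 N at the tip.
- toggle_tip (a point): Centre of the 13 mm ball on the tip of the steel toggle, 38 mm from its pivot, which is 113 mm above the bench on top of the switch box.
- bottle: Clear plastic water bottle, 62 mm diameter, 190 high, standing; bystander. Origin: centre of its underside.
- gouge: Carving gouge with a wooden handle, 225 mm long, lying on the bench; bystander.
- carving: Pale carved wooden strip with three rosettes, 160 x 75 x 30 mm; bystander.
Mind the look-alikes: they are no part of the job. Of the things that look like the tray, take the one that is nearest to the robot's base at the start.

How it is judged:
By the outcome, as a careful person would: the job done as asked, in the order asked, and still so for the second after the job is handed in, with the robot touching nothing.
It also fails if it takes over 58 s, if anything falls off the work surface, if the arm or the gripper's body presses on something with over 40 N, if the wrist force passes 120 N, or if a joint passes its speed limit or range.

## Working session

There is one attempt and no reset: what is moved stays moved. The work goes in short steps, each a Python script; the robot and the scene stay as the last script left them, time stands still between calls to the robot, and variables do not carry over. Pictures are saved under pics/ and viewed, at most 10 in all, crops included, and the job is handed in when it is done.

```bash
mkdir -p pics; python3 - <<'E'
from workcell import *
import numpy as np,cv2,pickle
d={}
for n in("scene","side"):
    c=read_camera(n);d[n]=c
    print(n,c["fx"],c["cx"],c["cy"],np.round(-c["R"].T@c["t"]),np.round(c["R"],2).tolist(),(c["z_map"]>0).mean())
    cv2.imwrite(f"pics/{n}0.png",cv2.resize(c["img"][...,::-1],(800,600),interpolation=cv2.INTER_CUBIC))
s=get_state();d['s']=s
c=read_camera("wrist");d["wrist"]=c;print(c["tool_from_camera"],c["fx"])
cv2.imwrite("pics/wrist0.png",c["img"][...,::-1])
pickle.dump(d,open("d0.pkl","wb"));print(s)
E
```

```text
scene 417.2200119836465 283.5539646505388 208.80373772332047 [1166. -198.  887.] [[0.44, 0.9, -0.01], [0.71, -0.35, -0.61], [-0.55, 0.26, -0.79]] 0.9961011904761905
side 398.1764015300322 286.7726642398559 205.01678478116924 [309. 616. 901.] [[-0.87, -0.5, 0.01], [-0.4, 0.68, -0.62], [0.3, -0.54, -0.79]] 0.9957993197278912
[[-1.77752541e-04 -9.60277441e-01 -2.79046959e-01  7.17174100e+01]
 [ 9.99999984e-01 -1.66681136e-04 -6.34029604e-05  3.50546583e-01]
 [ 1.43725685e-05 -2.79046966e-01  9.60277455e-01 -1.42469736e+02]
 [ 0.00000000e+00  0.00000000e+00  0.00000000e+00  1.00000000e+00]] 325.19226210127806
{'t': 0.1, 'qpos': array([ 1.41309914e+00,  3.59293574e-01,  1.11435968e-02, -3.21685478e-04,
       -1.22410091e+00, -2.88127524e-01]), 'joint_vel': array([ 0.00046829, -0.00160877,  0.00087508,  0.00193391, -0.00135622,
       -0.00093732]), 'tau': array([-1.89465849e-03, -5.84763229e+01,  2.94109476e+01,  6.95451021e+00,
       -3.14609169e-03,  9.65760165e-06]), 'tcp_pos': array([290.87742292, 608.62430979, 230.46603474]), 'orientation': array([[ 9.02208153e-01, -4.31300558e-01, -5.27219380e-04],
       [-4.31300862e-01, -9.02207092e-01, -1.38898298e-03],
       [ 1.23408070e-04,  1.48054194e-03, -9.99998896e-01]]), 'ft_force': array([ 0.05967793, -0.44279413, -0.61874109]), 'wrist_torque': array([-0.05771105,  0.01089214,  0.00524628]), 'grasp_force': 0.0, 'grip_width': 85.21238423385279}
```

View pics/scene0.png

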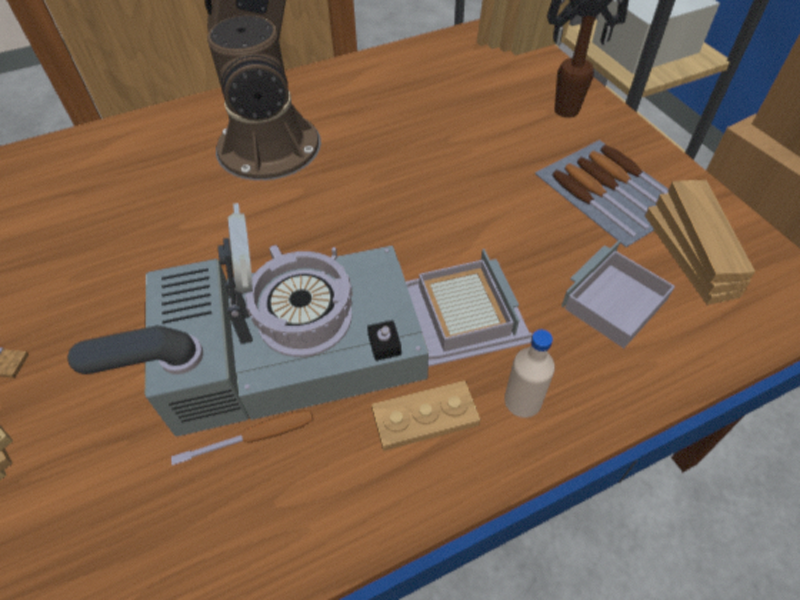

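View pics/side0.png

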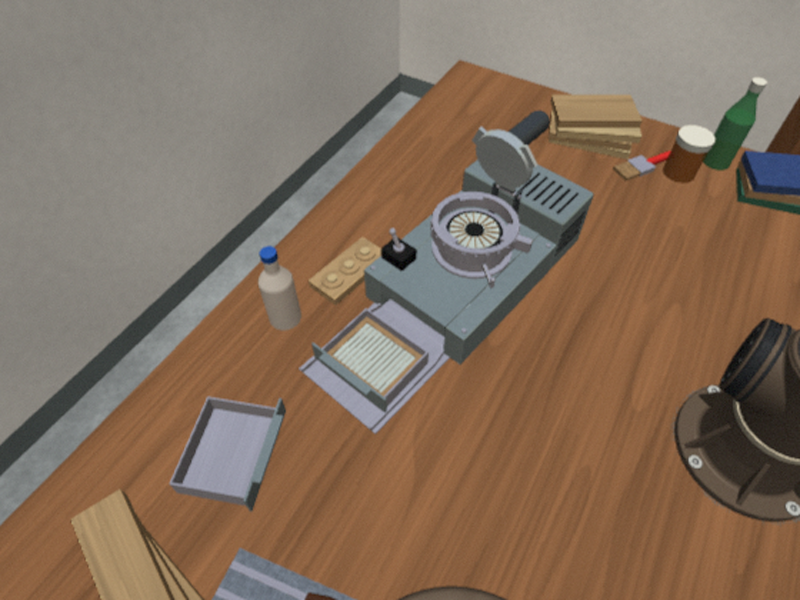

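Scene view (800x600): extractor at (290,330), with its front facing right towards a tray holding the filter at (465,300) on the sill. The lid stands open at (238,250), the switch is at (385,338), and the collar handle (275,252) and locked finger are on the far side, facing the robot. There are two tray candidates: the filter tray on the sill at (465,300), and an empty one at (618,293) lying on the bench. I'll measure the distance from the base to each.

```bash
cat > h.py <<'E'
import numpy as np,cv2
def cloud(c):
    v,u=np.mgrid[0:420,0:560]; z=c["z_map"].astype(float)
    P=np.stack([(u-c["cx"])/c["fx"]*z,(v-c["cy"])/c["fy"]*z,z],-1)
    return (P-c["t"])@c["R"]   # world
def proj(c,X):
    p=np.atleast_2d(X)@c["R"].T+c["t"]
    return np.c_[p[:,0]/p[:,2]*c["fx"]+c["cx"],p[:,1]/p[:,2]*c["fy"]+c["cy"]]
E
python3 - <<'E'
from h import *
import pickle
d=pickle.load(open("d0.pkl","rb"))
for n in("scene","side"):
    c=d[n];W=cloud(c);ok=(c["z_map"]>0)
    z=W[...,2]
    bench=ok&(abs(z)<15);print(n,"bench z",np.median(z[bench]))
    m=(ok&(abs(z-85)<5)&(W[...,0]>100)&(W[...,0]<900)&(abs(W[...,1])<700)).astype(np.uint8)
    k,l,st,ce=cv2.connectedComponentsWithStats(m)
    i=1+st[1:,4].argmax();pts=W[l==i]
    r=cv2.minAreaRect(pts[:,:2].astype(np.float32));print("deck",st[i,4],r,np.median(pts[:,2]),cv2.boxPoints(r).round(0).tolist())
    m=(ok&(abs(z-140)<5)&(np.hypot(W[...,0]-450,W[...,1])<600)).astype(np.uint8)
    k,l,st,ce=cv2.connectedComponentsWithStats(m);
    for i in range(1,k):
        if st[i,4]>300: print("140:",st[i,4],cv2.minAreaRect(W[l==i][:,:2].astype(np.float32)))
    for (u,v) in ([(465,300),(618,293)] if n=="scene" else [(375,355),(230,450)]):
        print("tray",(u,v),W[int(v*.7),int(u*.7)].round(0))
    names={"scene":[(275,252),(334,252),(302,298),(385,333),(238,212),(385,350)],"side":[(523,243),(489,272),(474,229),(393,233),(500,140),(399,252)]}[n]
    for u,v in names: print((u,v),W[int(v*.7),int(u*.7)].round(0))
E
```

```text
scene bench z -0.033718179500426076
deck 5555 ((565.9068603515625, -131.74143981933594), (416.9016418457031, 242.4888916015625), 78.7602767944336) 84.81714689247431 [[406.0, -313.0], [644.0, -360.0], [725.0, 49.0], [488.0, 96.0]]
140: 3793 ((535.6057739257812, -279.6783447265625), (119.9458999633789, 240.66880798339844), 78.90338134765625)
140: 700 ((572.6268920898438, -101.83999633789062), (94.82366180419922, 90.45394134521484), 39.70677947998047)
tray (465, 300) [620. 177.  24.]
tray (618, 293) [718. 450.   3.]
(275, 252) [ 479. -111.  158.]
(334, 252) [492. -17. 124.]
(302, 298) [ 571. -101.  136.]
(385, 333) [698. -14. 147.]
(238, 212) [ 527. -152.  309.]
(385, 350) [704. -18. 113.]
side bench z 0.10948958836084537
deck 4184 ((571.6712036132812, -89.02618408203125), (339.0035095214844, 240.78872680664062), 78.45226287841797) 84.84390444809196 [[420.0, -231.0], [656.0, -279.0], [724.0, 53.0], [488.0, 101.0]]
140: 1228 ((482.388916015625, -267.45220947265625), (122.14649200439453, 133.38343811035156), 79.33769226074219)
140: 440 ((570.1113891601562, -102.18022918701172), (90.150390625, 91.79149627685547), 12.707878112792969)
tray (375, 355) [625. 169.  28.]
tray (230, 450) [741. 432.   3.]
(523, 243) [ 473. -102.  153.]
(489, 272) [514. -62.  89.]
(474, 229) [ 572. -105.  135.]
(393, 233) [689.  -8. 149.]
(500, 140) [ 563. -150.  311.]
(399, 252) [672.   1. 116.]
```

The filter tray is about 645 mm from the base and the empty one about 850 mm. The tray to use is therefore the one on the sill, which also holds the panel. Next I measure in the extractor's frame and confirm in a crop.

```bash
cat >> h.py <<'E'
O=np.array([576.6,-72.,0]); A=np.deg2rad(-(180-78.7))
EX=np.array([np.cos(A),np.sin(A),0]);EY=np.array([-EX[1],EX[0],0]);EZ=np.array([0,0,1.])
E=np.c_[EX,EY,EZ]
def w(x,y,z): return O+E@np.array([x,y,z],float)
def e(P): return (np.asarray(P)-O)@E
E
python3 - <<'E'
from h import *
import pickle
d=pickle.load(open("d0.pkl","rb"))
print(E.round(3))
for n in("scene","side"):
    c=d[n];W=e(cloud(c));x,y,z=[W[...,i] for i in range(3)]
    hsv=cv2.cvtColor(c["img"],cv2.COLOR_RGB2HSV)
    # deck edges: median borders
    m=(abs(z-85)<3)&(abs(x)<175)&(abs(y)<135)
    q=lambda a,lo,hi,b:[round(float(t),1) for t in (np.percentile(a[m&(b>lo)&(b<hi)],1),np.percentile(a[m&(b>lo)&(b<hi)],99))]
    print(n,"front x at y-:",q(x,-110,-60,y),"y+",q(x,20,110,y),"| y at x front",q(y,-145,-110,x),"rear",q(y,60,140,x))
    m=(abs(y)<110)&(x<-150)&(x>-400)&(z>54)&(z<70)
    P=W[m];print("lip",m.sum(),cv2.minAreaRect(P[:,:2].astype(np.float32)),np.median(P[:,2]))
    m=(abs(y)<130)&(x<-165)&(x>-400)&(z>37)&(z<47)
    P=W[m];print("rim",m.sum(),cv2.minAreaRect(P[:,:2].astype(np.float32)))
    m=(abs(y)<60)&(x<200)&(x>20)&(z>230)&(z<330)
    P=W[m];mu=P.mean(0);U,S,V=np.linalg.svd(P-mu,full_matrices=False);print("lid",m.sum(),mu.round(1),V[2].round(3),P[:,2].max().round(1),"dir angle",np.arctan2(mu[2]-168,128-mu[0]), S.round())
    r=np.hypot(x-30,y);m=(r>86)&(r<125)&(z>120)&(z<165)
    k,l,st,ce=cv2.connectedComponentsWithStats(m.astype(np.uint8))
    for i in range(1,k):
        if st[i,4]>5:
            P=W[l==i];a=np.arctan2(P[:,1],P[:,0]-30);print("radial",st[i,4],P.mean(0).round(1),"zmax",P[:,2].max().round(1),"rmax",r[l==i].max().round(),"ang",np.rad2deg(np.median(a)).round(1),np.rad2deg(np.percentile(a,[2,98])).round(1))
    m=(abs(x+85)<25)&(abs(y-88)<50)&(z>138)&(z<158);print("toggle",m.sum(),W[m].mean(0).round(1))
    m=(z>165)&(z<195)&(x<-50)&(abs(x)<500)&(y>0);print("bottle cap",m.sum(),np.median(W[m],0).round() if m.any() else '')
c=d["scene"];im=cv2.resize(c["img"][...,::-1],None,fx=3,fy=3,interpolation=cv2.INTER_CUBIC)
for p in [(-150,-120,85),(-150,120,85),(150,-120,85),(150,120,85),(30,0,145),(-150,-78,0),(-85,104.7,147),(-350,-95,3),(-350,95,3)]:
    u=proj(c,w(*p))[0]*3+1;cv2.circle(im,tuple(int(t) for t in u),4,(0,0,255),-1)
cv2.imwrite("pics/crop1.png",im[480:1080,480:1280])
E
```

```text
[[-0.196  0.981  0.   ]
 [-0.981 -0.196  0.   ]
 [ 0.     0.     1.   ]]
scene front x at y-: [-146.1, 128.2] y+ [-145.3, 150.5] | y at x front [-115.9, 119.1] rear [-91.5, 119.9]
lip 319 ((-319.453125, -2.1517868041992188), (18.238683700561523, 168.07199096679688), 1.356399416923523) 61.414093598846065
rim 431 ((-249.79473876953125, 1.3966827392578125), (128.8892059326172, 168.9203338623047), 1.9885382652282715)
lid 847 [ 98.2  22.2 290.8] [0.883 0.204 0.422] 319.8 dir angle 1.3330079670312767 [840. 599. 215.]
radial 45 [ 58.  -94.2 154.3] zmax 158.5 rmax 110.0 ang -73.5 [-78.1 -69.7]
radial 17 [-38.8 -93.4 126.7] zmax 133.1 rmax 121.0 ang -126.5 [-127.8 -124.5]
radial 6 [138.2 -22.6 155.9] zmax 164.8 rmax 112.0 ang -12.0 [-12.3 -10.9]
radial 45 [124.8 -22.4 136.5] zmax 156.4 rmax 105.0 ang -13.1 [-15.4 -12. ]
radial 45 [152.7   0.6 132.3] zmax 140.1 rmax 125.0 ang 0.3 [-9.8 11.4]
radial 115 [129.5  27.4 142.5] zmax 164.9 rmax 113.0 ang 15.4 [13.6 17.2]
toggle 29 [-82.7 105.4 151.2]
bottle cap 209 [-284.  204.  189.]
side front x at y-: [-147.8, 150.0] y+ [-149.0, 124.7] | y at x front [-118.6, 115.4] rear [-120.4, 92.0]
lip 368 ((-240.20046997070312, 1.6389846801757812), (180.20001220703125, 193.4306182861328), 0.12614837288856506) 61.83659222287905
rim 311 ((-251.72268676757812, -2.5584945678710938), (130.68626403808594, 168.56130981445312), 1.3102554082870483)
lid 1139 [ 86.1  -5.6 279.4] [-0.998 -0.013 -0.068] 319.8 dir angle 1.2108902499583123 [1076.  858.  134.]
radial 130 [138.9  -2.5 139.8] zmax 164.4 rmax 125.0 ang 1.3 [-17.6  15.4]
radial 106 [ 51.7 -96.3 147.5] zmax 157.9 rmax 111.0 ang -78.2 [-80.3 -71.7]
radial 13 [-41.6 -96.3 127.6] zmax 132.1 rmax 122.0 ang -126.8 [-127.8 -125.1]
toggle 27 [-85.4  99.1 148.2]
bottle cap 987 [-249. 1036.  181.]
```

View pics/crop1.png

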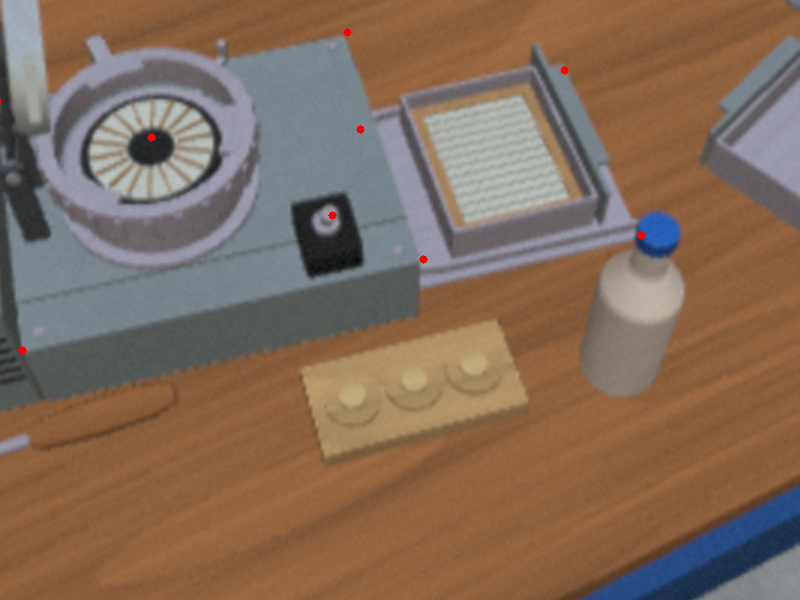

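The crop confirms the choice. The tray on the sill (crop 500,160) contains the filter panel, and the empty grey tray (770,130) is the look-alike on the bench. My projected deck corners sit on the housing within a few mm, though its front is about 2 mm further in, so I'll correct that. Tray lip outer edge is near x = -328, yaw about 1.5°. Now I push the tray in with the open fingers on the lip, which keeps it square.

```bash
cat >> h.py <<'E'
O=O+2*EX
def rot(ang):
    "tool down, tool y at ext angle ang (rad); picks nothing"
    y=E@np.array([np.cos(ang),np.sin(ang),0]);z=np.array([0,0,-1.]);return np.c_[np.cross(y,z),y,z]
E
python3 - <<'E'
from h import *
from workcell import *
h=np.pi/2
for a in(h,-h):
    q=ik(w(-362,0,150),rot(a));print(a,None if q is None else np.round(q,2))
    if q is not None:
        for nm,p,b in(("push",(-170,0,28),a),("lid",(165,0,420),a),("lidend",(-5,0,163),a),("tog",(-85,140,200),a),*[("col%d"%t,(30+104*np.cos(np.deg2rad(t)),104*np.sin(np.deg2rad(t)),141),np.deg2rad(t)+s*h) for t in(-53,-120) for s in(1,-1)]):
            r=ik(w(*p),rot(b));print(nm,None if r is None else np.round(r,2))
E
```

```text
1.5707963267948966 [ 0.68  0.46 -0.02  0.   -1.09  2.26]
push [ 0.47  0.46 -0.35  0.   -0.76  2.48]
lid [-0.08  0.16  0.16  0.   -1.57  3.02]
lidend [ 0.22  0.26 -0.29  0.   -1.02  2.73]
tog [ 0.24  0.47  0.11  0.   -1.21  2.7 ]
col-53 [ 0.09  0.15 -0.49  0.   -0.92  1.93]
col-53 [ 0.09  0.15 -0.49  0.   -0.92 -1.21]
col-120 [ 0.33  0.14 -0.51  0.   -0.92  0.52]
col-120 [ 0.33  0.14 -0.51  0.   -0.92 -2.62]
-1.5707963267948966 [ 0.68  0.46 -0.02  0.   -1.09 -0.88]
push [ 0.47  0.46 -0.35  0.   -0.76 -0.66]
lid [-0.08  0.16  0.16  0.   -1.57 -0.12]
lidend [ 0.22  0.26 -0.29  0.   -1.02 -0.41]
tog [ 0.24  0.47  0.11  0.   -1.21 -0.44]
col-53 [ 0.09  0.15 -0.49  0.   -0.92  1.93]
col-53 [ 0.09  0.15 -0.49  0.   -0.92 -1.21]
col-120 [ 0.33  0.14 -0.51  0.   -0.92  0.52]
col-120 [ 0.33  0.14 -0.51  0.   -0.92 -2.62]
```

```bash
python3 - <<'E'
from h import *
from workcell import *
R=rot(-np.pi/2)
move_ptp(w(-365,0,150),R)
line_to(w(-365,0,28),200)
print(line_to(w(-205,0,28),90,contact_N=20),e(get_state()["tcp_pos"]).round(1))
print(line_to(w(-165,0,28),40,contact_N=20),e(get_state()["tcp_pos"]).round(1),get_state()["ft_force"].round(1))
line_to(w(-200,0,28),150)
import pickle
d={n:read_camera(n) for n in("scene","side")};pickle.dump(d,open("d1.pkl","wb"))
for n,c in d.items():
    W=e(cloud(c));x,y,z=[W[...,i] for i in range(3)]
    for nm,s in(("lip-",y<-25),("lip+",y>25)):
        m=s&(abs(y)<54)&(x<-140)&(x>-185)&(z>58)&(z<66);print(n,nm,m.sum(),np.percentile(x[m],[2,98]).round(1) if m.any() else '')
print(get_state()["t"])
cv2.imwrite("pics/side1.png",cv2.resize(d["side"]["img"][...,::-1],(1120,840),interpolation=cv2.INTER_CUBIC)[200:680,300:940])
E
```

```text
False [-2.052e+02  1.000e-01  2.800e+01]
True [-176.8    0.2   28. ] [-1.   5.1  1.8]
scene lip- 38 [-165.7 -154.4]
scene lip+ 47 [-165.7 -154.5]
side lip- 11 [-161.  -149.6]
side lip+ 0 
5.7667
```

View pics/side1.png

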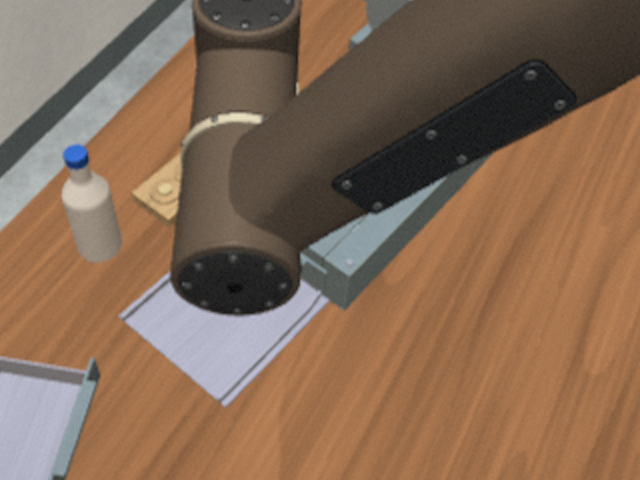

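The tray is home: contact came at x = -176.8 against -177 expected, and the lip lies at -165.7 to -154.5 on both sides, so it's square. The side view is mostly hidden by the arm, but the sill at (220,350) is empty. Now the lid.

```bash
python3 - <<'E'
from h import *
from workcell import *
R=rot(-np.pi/2)
line_to(w(-215,0,150),250)
clamp(20)
line_to(w(-200,0,400),300)
move_ptp(w(172,0,400),R)
def P(th,r=145,h=-5):
    return w(128-r*np.cos(th)+h*np.sin(th)+11, 0, 168+r*np.sin(th)+h*np.cos(th))
line_to(P(1.72),200)
f0=get_state()["ft_force"]
for th in np.linspace(1.6,0.1,13):
    hit=line_to(P(th),110,contact_N=15)
    if hit: break
print(th,hit,(get_state()["ft_force"]-f0).round(1))
if not hit:
    hit=line_to(P(-0.06),25,contact_N=12)
    print(hit,e(get_state()["tcp_pos"]).round(1),P(0)[2],(get_state()["ft_force"]-f0).round(1))
print(get_state()["t"])
E
```

```text
0.1 False [ 0.5 -0.4  0.9]
True [ -5.8   0.5 162.8] 163.0 [-1.3  0.7  6.7]
14.9
```

```bash
python3 - <<'E'
from h import *
from workcell import *
line_to(w(-5,0,230),250)
h=np.pi/2
def C(t,r=104,z=141):
    a=np.deg2rad(t);return w(30+r*np.cos(a),r*np.sin(a),z),rot(a-h)
move_ptp(*C(-50,z=230))
for n in("scene","side"):
    c=read_camera(n);W=e(cloud(c));x,y,z=[W[...,i] for i in range(3)]
    m=(np.hypot(x-30,y)<52)&(abs(y)>20)&(z>130)&(z<185)
    if m.sum()>50:
        K=np.c_[x[m],y[m],np.ones(m.sum())];s=np.linalg.lstsq(K,z[m],rcond=None)[0];print(n,m.sum(),"lid z med",np.median(z[m]).round(1),"slope",s.round(3))
line_to(C(-50)[0],150)
f0=get_state()["ft_force"]
hit=False
for t in np.linspace(-56,-106,11):
    p,r=C(t)
    hit=line_to(p,70,rot=r,contact_N=14)
    if hit: break
print(t,hit,(get_state()["ft_force"]-f0).round(1))
if not hit:
    for t in range(-109,-125,-3):
        p,r=C(t); hit=line_to(p,25,rot=r,contact_N=10)
        if hit: break
    q=e(get_state()["tcp_pos"]);print(t,hit,q.round(1),np.rad2deg(np.arctan2(q[1],q[0]-30)),(get_state()["ft_force"]-f0).round(1))
print(get_state()["t"])
E
```

```text
scene 673 lid z med 162.2 slope [-1.30000e-02 -1.40000e-02  1.62215e+02]
side 439 lid z med 162.3 slope [1.00000e-03 3.00000e-03 1.62221e+02]
-106.0 False [-0.3 -0.9  1. ]
-118 True [-13.6 -95.5 140.4] -114.51580320860933 [-1.3 -2.5  1.7]
21.3417
```

Lid is shut and level at z = 162. The collar stopped at -114.5° (predicted -114.6°). I'll back off and check the handle against the mark before touching the toggle.

```bash
python3 - <<'E'
from h import *
from workcell import *
h=np.pi/2
a=np.deg2rad(-104);line_to(w(30+106*np.cos(a),106*np.sin(a),141),100)
line_to(w(30+106*np.cos(a),106*np.sin(a),240),250)
move_ptp(w(-85,145,240),rot(-h))
for n in("scene","side"):
    c=read_camera(n);W=e(cloud(c));x,y,z=[W[...,i] for i in range(3)]
    r=np.hypot(x-30,y)
    for nm,m in(("handle",(r>86)&(r<112)&(z>148)&(z<162)),("tip",(r>108)&(r<126)&(z>118)&(z<137))):
        m&=(y<-20)&(x<90);a=np.rad2deg(np.arctan2(y,x-30))[m]
        print(n,nm,m.sum(),np.percentile(a,[3,50,97]).round(1) if m.any() else '')
    m=(abs(x+85)<25)&(abs(y-88)<50)&(z>138)&(z<158);print("toggle",m.sum(),W[m].mean(0).round(1) if m.any() else '')
    cv2.imwrite(f"pics/{n}2.png",cv2.resize(c["img"][...,::-1],(1680,1260),interpolation=cv2.INTER_CUBIC)[360:840,400:1040] if n=="scene" else cv2.resize(c["img"][...,::-1],(1680,1260),interpolation=cv2.INTER_CUBIC)[300:780,700:1340])
print(get_state()["t"])
E
```

```text
scene handle 49 [-130.9 -128.2 -123.4]
scene tip 9 [-128.3 -127.6 -127.2]
toggle 29 [-84.7 105.3 151.1]
side handle 57 [-131.6 -127.7 -123.3]
side tip 23 [-129.4 -127.6 -125.3]
toggle 31 [-87.7  99.4 147.9]
24.1417
```

View pics/side2.png

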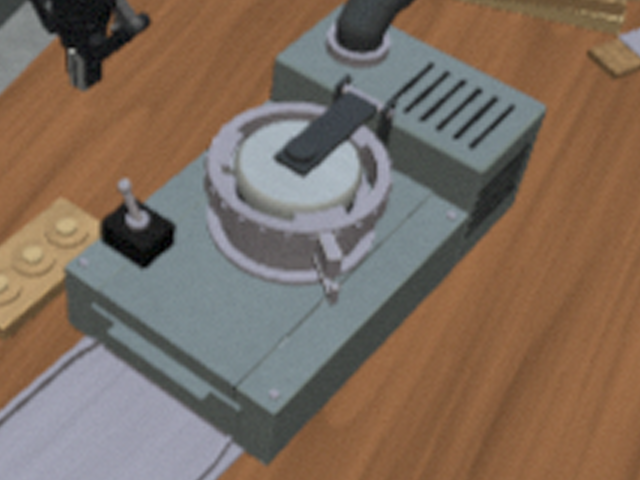

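The crop shows the lid closed (300,170), the handle (328,250) in line with the finger tip (330,288), the tray plate flush against the housing (150,350), and the toggle still leaning outward (126,188). Handle and mark angles agree within about 0.5°. Now the toggle.

```bash
python3 - <<'E'
from h import *
from workcell import *
line_to(w(-85,145,139),200)
f0=get_state()["ft_force"]
print(line_to(w(-85,104,139),60,contact_N=12),e(get_state()["tcp_pos"]).round(1))
print(line_to(w(-85,82,139),25,contact_N=5),e(get_state()["tcp_pos"]).round(1),(get_state()["ft_force"]-f0).round(1))
line_to(w(-85,140,139),150)
line_to(w(-85,145,260),250)
move_ptp(w(-85,190,330),rot(-np.pi/2))
for n in("scene","side"):
    c=read_camera(n);W=e(cloud(c));x,y,z=[W[...,i] for i in range(3)]
    m=(abs(x+85)<25)&(abs(y-88)<50)&(z>138)&(z<158);print("toggle",m.sum(),W[m].mean(0).round(1) if m.any() else '')
    m=(abs(y)<54)&(x<-140)&(x>-185)&(z>58)&(z<66);print("lip",m.sum(),np.percentile(x[m],[2,98]).round(1) if m.any() else '')
    cv2.imwrite(f"pics/{n}3.png",cv2.resize(c["img"][...,::-1],(800,600),interpolation=cv2.INTER_CUBIC))
print(get_state()["t"])
E
```

```text
True [-85.4 115.  142. ]
True [-85.2  89.5 139.2] [ 2.1 -0.2  0.1]
toggle 36 [-84.5  75.2 147.7]
lip 101 [-165.6 -154.7]
toggle 22 [-88.1  69.7 148.7]
lip 252 [-167.5 -149.8]
27.9917
```

View pics/side3.png

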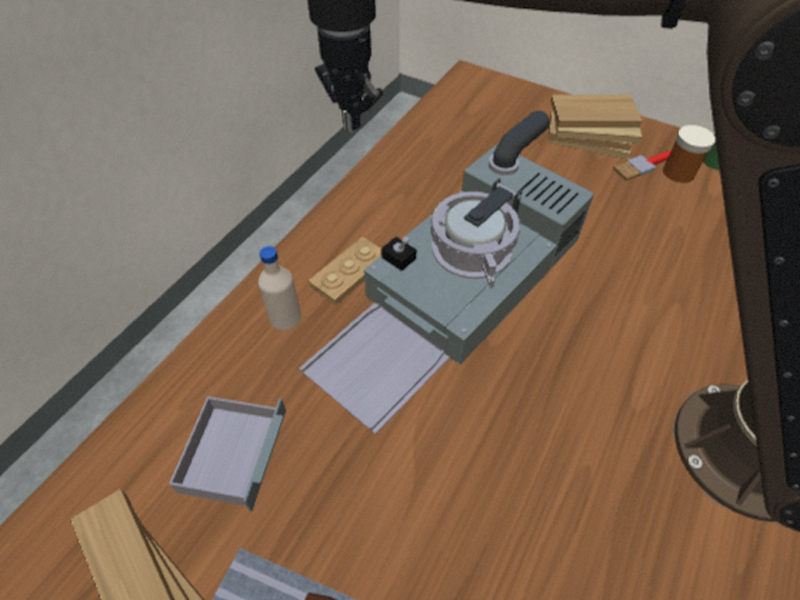

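Toggle reads inward, with a mean at y ≈ 72 (71 expected). The travel was measured from only a few pixels, so I'll nudge it once more against its stop and compare.

```bash
python3 - <<'E'
from h import *
from workcell import *
R=rot(-np.pi/2)
move_ptp(w(-85,140,240),R)
line_to(w(-85,140,137),200);sleep(.3)
f0=get_state()["ft_force"]
print(line_to(w(-85,100,137),60,contact_N=15),e(get_state()["tcp_pos"]).round(1)); sleep(.2)
for y in range(96,78,-2):
    hit=line_to(w(-85,y,137),20,contact_N=9); s=get_state();print(y,hit,e(s["tcp_pos"]).round(1),((s["ft_force"]-f0)@E).round(1))
    if hit: break
line_to(w(-85,140,137),150)
line_to(w(-85,145,260),250)
move_ptp(w(-85,190,330),R)
for n in("scene","side"):
    c=read_camera(n);W=e(cloud(c));x,y,z=[W[...,i] for i in range(3)]
    m=(abs(x+85)<25)&(abs(y-88)<50)&(z>138)&(z<158);print("toggle",m.sum(),W[m].mean(0).round(1))
    r=np.hypot(x-30,y);m=(r>86)&(r<112)&(z>148)&(z<162)&(y<-20)&(x<90);print("handle",np.rad2deg(np.median(np.arctan2(y,x-30)[m])).round(1))
print(get_state()["t"])
E
```

```text
False [-85.1 100.2 137.2]
96 False [-85.   95.9 137.1] [-0.4  0.1  0.1]
94 False [-85.   93.9 137.1] [-0.2  1.  -0.1]
92 False [-85.   91.9 137. ] [0.2 1.1 0.3]
90 False [-85.1  90.2 137.2] [ 0.8  0.9 -0.7]
88 False [-85.1  89.6 137.4] [ 0.7  6.4 -2.9]
86 False [-85.5  89.2 137.9] [ 0.3 11.6 -4.3]
84 False [-85.9  88.7 138.5] [ 1.2 15.7 -4.3]
82 False [-86.4  88.2 139.4] [ 0.5 19.9 -3.5]
80 False [-86.7  87.7 140.2] [ 0.6 24.  -3.6]
toggle 36 [-84.5  75.3 147.8]
handle -128.1
toggle 21 [-88.1  69.2 149.6]
handle -127.4
34.5333
```

```bash
python3 -c "
from workcell import *
print(finish_job())"
```

```text
the job is handed in; nothing more can be done
None
```

The job is handed in after about 35 s of the 58 s allowed: the tray is fully home, the lid shut, the collar on the locked mark and the toggle at its on stop, done in that order, with the bottle and carving still in place and nothing done near the gouge (not re-checked).

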